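# Open a basket strainer held by a swing bolt

## Task

The little steel strainer has to be opened so that its basket can be taken out and cleaned. Back off the wing nut until its washer clears the raised lip of the slotted lug, swing the eyebolt out of the slot so that it drops right down in front of the pot, then lift the cover by its ball knob and leave it standing wide open, at least 60 degrees up. Do not knock over or push about the other things on the bench.

Things in the scene. Friction and masses are not known exactly. Their poses are not given: they have to be found in the camera images.
- strainer: Steel pot fixed to the bench, foot 128 mm across, 122 mm high to the top of its flat round cover (124 mm across; a shallow dome adds 5 mm in the middle); a brass hose nipple on each side reaches 85 mm from the axis. Origin: centre of the underside. z up; -x is its front, where the eyebolt stands; +x its back, where the cover is hinged; y runs along both hinge axes.
- wing_nut_grip (a point): Middle of the steel wing nut's wings, on the screw axis, 19.5 mm above the lug's top when tight (141.5 mm above the bench). Turns with the nut: z is the screw axis (up), y runs along the wings. Wings 48 mm tip to tip, 9 mm thick, from 11 mm below to 9 mm above this point. The 8 mm bolt end between them stops 2.5 mm below this point. Hub under the wings 20 mm across. Cover knob 80 mm behind.
- wing_nut (a joint): Turn of the nut in rad: 0 to 0.5 at the start (tight), grows as it is unscrewed (anticlockwise from above), 8 mm rise per turn, friction 0.1 N m, stays where left. The lug's lip holds the washer fast below about 2.3 rad; it scrapes over up to 4.2 and swings free above. Stops at 6.0 rad; cannot come off. At 0 the wings lie along the strainer's y, at 4.71 along its x.
- eyebolt_pin (a point): Pin about which the eyebolt swings, at the pot's front, 80 mm ahead of its axis, 58 mm above the bench; fixed, axes as the strainer's. With the nut tight the wings' middle is 83.5 mm from it.
- eyebolt (a joint): Swing of the eyebolt in rad: 0 upright in the lug's slot, grows outward (its top moves to the strainer's -x, then down), 1.6 lying about level in front of the pot against its stop. Loose pin: pulled out past about 0.3 rad it falls the rest of the way by itself.
- lug_lip (a point): Middle of the front end of the cover's lug, at the top of its lip (126 mm above the bench, 93.5 mm ahead of the pot's axis, cover shut). Lug 31 mm wide, 12 mm thick, with a 12 mm slot open to the front in which the bolt stands. The lip is 4 mm high, beside the slot, and holds in the nut's 21 mm washer.
- cover_knob (a point): Centre of the black ball knob on the cover, 34 mm in diameter, on a thin stem; with the cover shut 160 mm above the bench on the pot's axis. Moves and leans back with the cover (z: along the stem, away from the cover); a ball held by a hard grip turns unwillingly between the pads, so turn with it or grip lightly. The ball's underside is 16 mm above the dome.
- cover_hinge (a point): Middle of the cover's hinge axis, at the back of the pot, 72 mm behind its axis, 112 mm above the bench; axes as the strainer's. The knob's centre moves about it on a radius of 87 mm.
- cover (a joint): Opening angle of the cover in rad: 0 shut, grows as its front rises, stop at 1.4. Its hinge has a balance spring and some friction: about 3 N at the knob lifts it, and it stays at the angle where it is left. It cannot be raised while the nut's washer is over the lug.
- specimen_cup: White plastic cup with a blue lid, 65 mm across, 65 mm high; origin at its base. Bystander.
- amber_vial: Small amber vial with a white cap, 22 mm across, 58 mm high; origin at its base. Bystander.
- white_vial: Small white vial with an orange cap, 22 mm across, 58 mm high; origin at its base. Bystander.

How it is judged:
On the way, in this order (a step that is already met when the one before it is completed fails the run):
1. the wing nut is backed off so far that its washer stands above the lip, with the bolt still upright and the cover shut (value of joint wing_nut above 2.3 rad and value of joint eyebolt below 0.2 rad and value of joint cover below 0.08 rad), for 0.2 s.
2. the eyebolt is swung out of the slot and down, with the cover still shut (value of joint eyebolt above 1.3 rad and value of joint cover below 0.12 rad), for 0.2 s.
At the end, for the whole second after the job is handed in: The wing nut is loosened (2.3 rad or more), the eyebolt lies swung out and down (1.3 rad or more) at rest, and the cover stands open by itself at 1.0 rad (57 degrees) or more, at rest (value of joint wing_nut above 2.3 rad and value of joint eyebolt above 1.3 rad and value of joint cover above 1 rad and velocity of joint cover below 0.1 rad/s and velocity of joint eyebolt below 0.2 rad/s); the robot touches nothing.
It fails at once if a bystander is pushed more than 3 cm or tipped over (distance of any of specimen_cup, amber_vial, white_vial from where it was at the start of the episode above 0.03 m or angle between any of specimen_cup, amber_vial, white_vial's own z axis and vertical above 0.5 rad).
It also fails if it takes over 67 s, if anything falls off the work surface, if the arm or the gripper's body presses on something with over 40 N, if the wrist force passes 120 N, or if a joint passes its speed limit or range.

## Robot

A 7-joint arm with a two-finger parallel gripper is mounted at the origin on a cart in front of the work surface, level with it; the furniture and walls round the work are solid. World frame = base frame: x ahead of the robot, y to its left, z up, the work surface at z = 0. Lengths are in m, angles in rad, forces in N, time in s.
With the tool pointing down it reaches from about 0.425 to 0.925 m from the base axis. Payload 6.8 kg.
Tool frame: the origin (TCP) lies on the centre line of the jaws, within the pads' length; the fingertips stand 19 mm ahead of it and the grasp point (between the pads) is the TCP; z points along the fingers, y is the line along which they close (so a half turn about z gives the same grasp; the last joint's range is limited). The gripper opens to 85 mm and grips with 20 to 120 N. Pads are 22 mm wide; open, the fingers measure 114 mm over their backs; the gripper's body (76 mm by 85 mm) begins 54 mm behind the grasp point. The pads swing forward as they close: fully open they stand 13 mm farther back than shut.
Start: joints at [1.159, 0.477, 0.022, 1.555, -0.011, 1.109, -0.083], TCP at [0.202, -0.644, 0.25] pointing down, gripper open.
Joint ranges: [-2.96, 2.96], [-0.34, 2.1], [-1.41, 1.46], [0.24, 2.44], [-1.37, 4.51], [0.17, 1.92], [-2.96, 2.96]. Speed limits (rad/s): [2.39, 2.39, 3.14, 3.14, 3.14, 3.14, 3.14].

## Interface

Orientations are given as a rotation vector (axis times angle).
In Python, from bench import r gives the robot as it stands. The module is installed in compiled form; this text tells all that it offers.
- The arm moves only by the tool arm_command, never from a script. Its argument "rows" is a list of rows, each an object of numbers: "fingers": the opening, from -1 (shut) to 1 (fully open); "x", "y", "z": the shift along the tool's x, y, z in m; "ax", "ay", "az": the turn, a rotation vector about the tool's x, y, z in degrees. In form: [{"fingers": .., "x": .., "y": .., "z": .., "ax": .., "ay": .., "az": ..}, ...]. A call has 1 to 10 rows; each row shifts and turns the commanded pose from where the row before left it, along the tool's axes as they then stand; what a row does not reach is not made up. A row lasts 1/12 s, in which the tool goes at most 41.7 mm and 7.16 degrees, less where a joint would pass 70% of its speed; a pose out of reach is approached as far as the arm can. A call is refused whole if a number of a shift passes 0.0417 or a number of a turn 7.16, either way. A call with a gripper value outside its range is refused whole. The fingers move at their own pace and stop on an object; "grip_force" is the grip in N (left out, the last holds). Time passes only in rows, so rows that do not move let the fingers close. It gives the time, the measured TCP pose, the force, the opening and the grip force at its end, in the units of the state.
- r.get_obs(): the state, without advancing time (a new reading comes with each control period).
- r.grab_frame(name): name is "scene" or "top"; returns a dict with "frame" (480x640x3 uint8, red, green, blue), "depth" (480x640 float32, m along the optical axis (not along the pixel's ray), 0 where there is no reading), "K" (3x3 intrinsics, pixels), "world_from_camera" (4x4, takes a point from camera to world coordinates). Camera axes: x right, y down, z forward; pixel columns grow to the right and rows downward; lengths in m; the calibration is good to about 2 mm. A picture is of the moment at which its call begins.
- r.hand_in(): hands the job in; it is judged then, once.
The state is a dict: "clock": time; "joints": joint angles; "qvel": joint speeds; "tau": joint torques, N m; "tcp_pos": TCP position; "orientation": TCP orientation; "contact_force": force on the tool from outside, world axes, zero at the start; "moment": the same for the moment, N m; "grip_width": finger opening in m; "gripper_force": force on a finger pad.
Only numpy, scipy, OpenCV 4.12 (cv2) and the standard library are available. Lean on these libraries where they do the work, as an engineer would, in place of code of your own. Each camera call takes 0.05 s, during which the arm holds its last target. There are 200 camera calls.

## Working session

There is one attempt and no reset: what is moved stays moved. The work goes in short steps, Python scripts to look and compute and a tool call to move; the robot and the scene stay as the last step left them, time stands still between calls to the robot, and variables do not carry over. Pictures are saved under pics/ and viewed, at most 10 in all, crops included, and the job is handed in when it is done.

Besides the shell and the picture viewer there is one more tool, called in YAML: its name, and indented under it one key for each argument. arm_command: Moves the arm, as the interface text tells. Its arguments: {"type":"object","properties":{"rows":{"type":"array"},"grip_force":{"type":"number"}},"required":["rows"]}

```bash
mkdir -p pics; cat > h.py <<'E'
import numpy as np, cv2
from bench import r
from scipy.spatial.transform import Rotation as R
def grab(n,f=None):
    d=r.grab_frame(n)
    if f: cv2.imwrite('pics/'+f,d['frame'][:,:,::-1])
    return d
def cloud(d):
    K=d['K'];z=d['depth'];v,u=np.mgrid[:480,:640]
    p=np.stack([(u-K[0,2])/K[0,0]*z,(v-K[1,2])/K[1,1]*z,z],-1)
    T=d['world_from_camera'];return p@T[:3,:3].T+T[:3,3]
E
python3 - <<'E'
from h import *
for n in('scene','top'):
    d=grab(n,n+'0.png');np.savez(n+'0.npz',**d);print(n,d['world_from_camera'].round(3).tolist(),d['K'].tolist())
o=r.get_obs();print(o)
print(R.from_rotvec(o['orientation']).as_matrix().round(3))
E
```

```text
scene [[-0.637, -0.557, 0.533, 0.092], [-0.771, 0.461, -0.44, 0.133], [-0.0, -0.691, -0.723, 0.744], [0.0, 0.0, 0.0, 1.0]] [[461.37205351406686, 0.0, 317.40659836225825], [0.0, 461.37205351406686, 230.20746274482136], [0.0, 0.0, 1.0]]
top [[-0.0, -0.995, 0.102, 0.438], [-1.0, 0.003, 0.031, -0.258], [-0.031, -0.102, -0.994, 0.996], [0.0, 0.0, 0.0, 1.0]] [[465.95375461807964, 0.0, 327.7770167048238], [0.0, 465.95375461807964, 235.14500190554125], [0.0, 0.0, 1.0]]
{'clock': 0.1, 'joints': array([ 1.1588788 ,  0.47772976,  0.0223381 ,  1.5563266 , -0.01151626,
        1.1093239 , -0.08311096]), 'qvel': array([-0.00026111, -0.00151032, -0.00070744, -0.00082913, -0.00110021,
       -0.00197003, -0.00177479]), 'tau': array([ 4.44478574e-03, -5.97762573e+01,  1.61369797e+00, -2.81955957e+01,
        1.27881064e-02,  4.97909714e-03, -4.10272094e-05]), 'tcp_pos': array([ 0.2017862 , -0.64361022,  0.24942554]), 'orientation': array([-3.10380977e+00, -4.75166222e-01,  5.55555494e-04]), 'contact_force': array([-0.21355133,  0.47381077,  0.09253005]), 'moment': array([-0.05744335,  0.02732308, -0.04409431]), 'gripper_force': 0.0, 'grip_width': 0.08527811023770396}
[[ 0.954  0.299 -0.001]
 [ 0.299 -0.954  0.002]
 [-0.    -0.002 -1.   ]]
```

View pics/scene0.png

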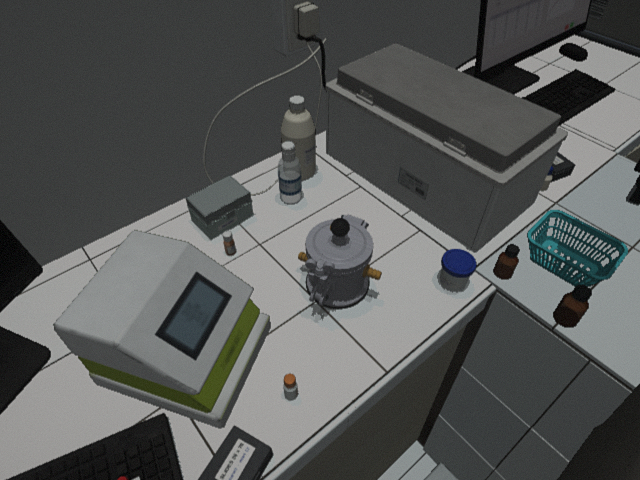

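View pics/top0.png

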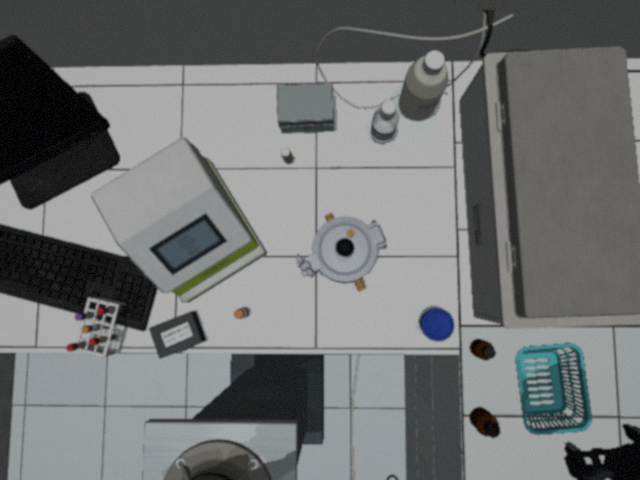

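The strainer is at about (345,248) in the top picture, with the knob there and the wing nut at (305,265). The nipples are at (329,217) and (360,284), the hinge at (377,235), the cup at (437,323), and the vials at (242,312) and (287,155). Next I measure these.

```bash
python3 - <<'E'
from h import *
from scipy.optimize import least_squares
for n in('top','scene'):
    d=dict(np.load(n+'0.npz'));P=cloud(d);g=d['frame']
    if n=='top':
        Pt=P
        for c in[(345,247),(345,265),(305,265),(300,262),(330,217),(360,284),(377,235),(437,323),(242,312),(287,155)]:print(c,P[c[1],c[0]].round(4))
    dark=(g.max(-1)<60)
    m=dark&(P[...,2]>.14)&(P[...,2]<.19)&(np.linalg.norm(P[...,:2]-Pt[265,345,:2],axis=-1)<.06)
    q=P[m]; f=least_squares(lambda c:np.linalg.norm(q-c,axis=1)-.017,q.mean(0)-[0,0,.01],loss='soft_l1',f_scale=.002);print(n,'knob',f.x.round(4),len(q))
    k=f.x
    # cover rim
    m=(abs(P[...,2]-.122)<.004)&(np.linalg.norm(P[...,:2]-k[:2],axis=-1)<.075)
    print('cover mean',P[m].mean(0).round(4),m.sum())
    # nut
    near=np.linalg.norm(P[...,:2]-k[:2],axis=-1)
    m=(P[...,2]>.129)&(P[...,2]<.165)&(near>.06)&(near<.12)
    q=P[m];print('nut',len(q),q.mean(0).round(4),q.min(0).round(3),q.max(0).round(3))
    s=q[:,:2]-q[:,:2].mean(0);u,S,V=np.linalg.svd(s,full_matrices=False);print(S/np.sqrt(len(q)),V[0],np.ptp(s@V[0]),np.ptp(s@V[1]))
    dd=q.mean(0)-k;print('front dir',np.degrees(np.arctan2(dd[1],dd[0])),np.hypot(*dd[:2]))
    h=cv2.cvtColor(g,cv2.COLOR_RGB2HSV)
    m=(h[...,0]>8)&(h[...,0]<28)&(h[...,1]>110)&(near<.11)&(P[...,2]<.12)
    cc=cv2.connectedComponentsWithStats(m.astype(np.uint8))
    for i in range(1,cc[0]):
        if cc[2][i,4]>5: print('brass',cc[3][i],np.median(P[cc[1]==i],0).round(4),cc[2][i,4])
    x,y=np.where(m)[::1] if 0 else (0,0)
    c=(305,265) if n=='top' else (330,262)
    w=50 if n=='top' else 60
    cv2.imwrite(f'pics/{n}c.png',cv2.resize(g[c[1]-w:c[1]+w,c[0]-w:c[0]+w,::-1],(600,600),interpolation=cv2.INTER_CUBIC))
E
python3 -c "
import cv2,numpy as np
cv2.imwrite('pics/both.png',cv2.convertScaleAbs(cv2.resize(np.hstack([cv2.imread('pics/topc.png'),cv2.imread('pics/scenec.png')]),(800,400)),alpha=1.3))"
```

```text
(345, 247) [ 0.5008 -0.2626  0.1793]
(345, 265) [ 0.4713 -0.2628  0.126 ]
(305, 265) [ 0.4709 -0.1892  0.1396]
(300, 262) [ 0.476  -0.1809  0.1495]
(330, 217) [ 0.5722 -0.2329  0.0521]
(360, 284) [ 0.436  -0.292   0.0825]
(377, 235) [ 0.5278 -0.3232  0.121 ]
(437, 323) [ 0.36   -0.4427  0.0642]
(242, 312) [ 0.3801 -0.056   0.0548]
(287, 155) [ 0.7013 -0.1442  0.0572]
top knob [ 0.5018 -0.261   0.1611] 224
cover mean [ 0.5009 -0.2624  0.1229] 2102
nut 174 [ 0.4695 -0.1881  0.1445] [ 0.449 -0.205  0.129] [ 0.489 -0.171  0.156]
[0.01243221 0.00419865] [-0.78415654 -0.62056307] 0.04838558901490946 0.02507498498579042
front dir 113.91513441476552 0.0797331882106799
brass [328.94117647 216.41176471] [ 0.5742 -0.2308  0.049 ] 17
brass [359.52727273 284.23636364] [ 0.436  -0.292   0.0789] 55
scene knob [ 0.503  -0.2582  0.1595] 283
cover mean [ 0.4957 -0.2542  0.1226] 1956
nut 285 [ 0.4686 -0.1826  0.1418] [ 0.45  -0.201  0.129] [ 0.491 -0.167  0.153]
[0.01351951 0.00320313] [-0.77627248 -0.63039753] 0.05009954910285172 0.018804132678793235
front dir 114.51406371758412 0.08313757367990621
brass [302.4375     256.29166667] [ 0.5706 -0.2235  0.0463] 48
brass [371.43076923 272.52307692] [ 0.438  -0.2819  0.0765] 130
```

View pics/both.png

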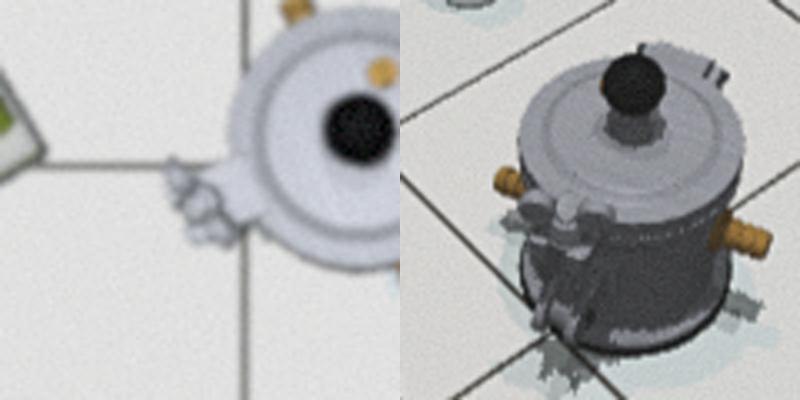

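arm_command:
  rows:
    - {"fingers":-0.2,"x":0.0245,"y":-0.0222}
    - {"fingers":-0.2,"x":0.0245,"y":-0.0222}
    - {"fingers":-0.2,"x":0.0245,"y":-0.0222}
    - {"fingers":-0.2,"x":0.0245,"y":-0.0222}
    - {"fingers":-0.2,"x":0.0245,"y":-0.0222}
    - {"fingers":-0.2,"x":0.0245,"y":-0.0222}
    - {"fingers":-0.2,"x":0.0245,"y":-0.0222}
    - {"fingers":-0.2,"x":0.0245,"y":-0.0222}
  grip_force: 40

```text
validation failed for argument at $.ro...
```

arm_command:
  rows:
    - {"fingers":-0.2,"x":0.0245,"y":-0.0222}
    - {"fingers":-0.2,"x":0.0245,"y":-0.0222}
    - {"fingers":-0.2,"x":0.0245,"y":-0.0222}
    - {"fingers":-0.2,"x":0.0245,"y":-0.0222}
    - {"fingers":-0.2,"x":0.0245,"y":-0.0222}
    - {"fingers":-0.2,"x":0.0245,"y":-0.0222}
    - {"fingers":-0.2,"x":0.0245,"y":-0.0222}
    - {"fingers":-0.2,"x":0.0245,"y":-0.0222}

```text
validation failed for argument at $.ro...
```

arm_command:
  rows:
    - {"fingers":-0.2,"az":-5.4}
    - {"fingers":-0.2,"az":-5.4}
    - {"fingers":-0.2,"az":-5.4}
    - {"fingers":-0.2,"az":-5.4}
    - {"fingers":-0.2}
    - {"fingers":-0.2}

```text
validation failed for argument at $.ro...
```

```bash
cat >> h.py <<'E'
def go(x,y,z,yaw=None):
    o=r.get_obs();M=R.from_rotvec(o['orientation']).as_matrix();p=o['tcp_pos']
    ps=np.degrees(np.arctan2(M[1,1],M[0,1]))
    print('t',o['clock'].__round__(2),'tcp',p.round(4),'yaw y',ps.round(2),'zaxis',M[:,2].round(3),'j',o['joints'].round(2),'w',round(o['grip_width'],4),'F',o['contact_force'].round(1),'gf',round(o['gripper_force'],1))
    print('tool shift',(M.T@(np.array([x,y,z])-p)).round(4), 'az',None if yaw is None else -(yaw-ps).round(2))
E
python3 -c "
from h import *
go(.469,-.187,.150,-51)"
```

```text
t 0.1 tcp [ 0.2018 -0.6436  0.2494] yaw y -72.59 zaxis [-0.001  0.002 -1.   ] j [ 1.16  0.48  0.02  1.56 -0.01  1.11 -0.08] w 0.0853 F [-0.2  0.5  0.1] gf 0.0
tool shift [ 0.3916 -0.3556  0.1   ] az -21.59
```

arm_command:
  rows:
    - {"fingers":-0.2,"x":0.0245,"y":-0.0222,"z":0,"ax":0,"ay":0,"az":0}
    - {"fingers":-0.2,"x":0.0245,"y":-0.0222,"z":0,"ax":0,"ay":0,"az":0}
  grip_force: 40

```text
clock: 0.27
tcp_pos: [0.2337, -0.5874, 0.2494]
orientation: [-3.106, -0.469, 0.002]
contact_force: [0.9, 0.5, -0.2]
grip_width: 0.0639
gripper_force: 0.0
```

All keys are needed. Continuing.

arm_command:
  rows:
    - {"fingers":-0.2,"x":0.0245,"y":-0.0222,"z":0,"ax":0,"ay":0,"az":0}
    - {"fingers":-0.2,"x":0.0245,"y":-0.0222,"z":0,"ax":0,"ay":0,"az":0}
    - {"fingers":-0.2,"x":0.0245,"y":-0.0222,"z":0,"ax":0,"ay":0,"az":0}
    - {"fingers":-0.2,"x":0.0245,"y":-0.0222,"z":0,"ax":0,"ay":0,"az":0}
    - {"fingers":-0.2,"x":0.0245,"y":-0.0222,"z":0,"ax":0,"ay":0,"az":0}
    - {"fingers":-0.2,"x":0.0245,"y":-0.0222,"z":0,"ax":0,"ay":0,"az":0}
    - {"fingers":-0.2,"x":0.0245,"y":-0.0222,"z":0,"ax":0,"ay":0,"az":0}

```text
clock: 0.85
tcp_pos: [0.3529, -0.3858, 0.2501]
orientation: [-3.105, -0.475, 0.001]
contact_force: [-0.2, -0.8, -0.2]
grip_width: 0.0342
gripper_force: 0.0
```

arm_command:
  rows:
    - {"fingers":-0.2,"x":0.0245,"y":-0.0222,"z":0,"ax":0,"ay":0,"az":0}
    - {"fingers":-0.2,"x":0.0245,"y":-0.0222,"z":0,"ax":0,"ay":0,"az":0}
    - {"fingers":-0.2,"x":0.0245,"y":-0.0222,"z":0,"ax":0,"ay":0,"az":0}
    - {"fingers":-0.2,"x":0.0245,"y":-0.0222,"z":0,"ax":0,"ay":0,"az":0}
    - {"fingers":-0.2,"x":0.0245,"y":-0.0222,"z":0,"ax":0,"ay":0,"az":0}
    - {"fingers":-0.2,"x":0.0245,"y":-0.0222,"z":0,"ax":0,"ay":0,"az":0}
    - {"fingers":-0.2,"x":0.0245,"y":-0.0222,"z":0,"ax":0,"ay":0,"az":0}

```text
clock: 1.43
tcp_pos: [0.47, -0.1864, 0.2501]
orientation: [-3.105, -0.475, 0.001]
contact_force: [1.5, -0.7, -0.5]
grip_width: 0.034
gripper_force: 0.0
```

arm_command:
  rows:
    - {"fingers":-0.2,"x":0,"y":0,"z":0,"ax":0,"ay":0,"az":-5.4}
    - {"fingers":-0.2,"x":0,"y":0,"z":0,"ax":0,"ay":0,"az":-5.4}
    - {"fingers":-0.2,"x":0,"y":0,"z":0,"ax":0,"ay":0,"az":-5.4}
    - {"fingers":-0.2,"x":0,"y":0,"z":0,"ax":0,"ay":0,"az":-5.4}
    - {"fingers":-0.2,"x":0,"y":0,"z":0,"ax":0,"ay":0,"az":0}
    - {"fingers":-0.2,"x":0,"y":0,"z":0,"ax":0,"ay":0,"az":0}

```text
clock: 1.93
tcp_pos: [0.4695, -0.1879, 0.25]
orientation: [-2.963, -1.044, 0.001]
contact_force: [0.1, 0.5, 0.2]
grip_width: 0.0342
gripper_force: 0.0
```

```bash
python3 -c "
from h import *
go(.469,-.187,.150,-51)"
```

```text
t 1.93 tcp [ 0.4695 -0.1879  0.25  ] yaw y -51.16 zaxis [-0.001  0.    -1.   ] j [ 0.52  0.22 -0.3   1.94  0.08  1.   -0.71] w 0.0342 F [0.1 0.5 0.2] gf 0.0
tool shift [ 0.0002 -0.001   0.1   ] az -0.16
```

arm_command:
  rows:
    - {"fingers":-0.2,"x":0,"y":-0.001,"z":0.03,"ax":0,"ay":0,"az":0}
    - {"fingers":-0.2,"x":0,"y":0,"z":0.03,"ax":0,"ay":0,"az":0}
    - {"fingers":-0.2,"x":0,"y":0,"z":0.025,"ax":0,"ay":0,"az":0}
    - {"fingers":-0.2,"x":0,"y":0,"z":0.015,"ax":0,"ay":0,"az":0}
    - {"fingers":-0.2,"x":0,"y":0,"z":0,"ax":0,"ay":0,"az":0}

```text
clock: 2.35
tcp_pos: [0.4667, -0.1865, 0.1471]
orientation: [-2.959, -1.044, 0.008]
contact_force: [-0.6, 0.1, -0.4]
grip_width: 0.034
gripper_force: 0.0
```

```bash
python3 - <<'E'
from h import *
go(.469,-.187,.150,-51)
a=grab('top')['frame'];b=grab('scene')['frame']
f=lambda g,c:cv2.resize(g[c[1]-45:c[1]+45,c[0]-45:c[0]+45,::-1],(400,400),interpolation=cv2.INTER_CUBIC)
cv2.imwrite('pics/g1.png',np.hstack([f(a,(305,262)),f(b,(325,265))]))
E
```

```text
t 2.35 tcp [ 0.4667 -0.1865  0.1471] yaw y -51.14 zaxis [-0.006  0.002 -1.   ] j [ 0.5   0.35 -0.29  2.04  0.14  0.78 -0.77] w 0.034 F [-0.6  0.1 -0.4] gf 0.0
tool shift [ 0.0015  0.0018 -0.0029] az -0.14
```

View pics/g1.png

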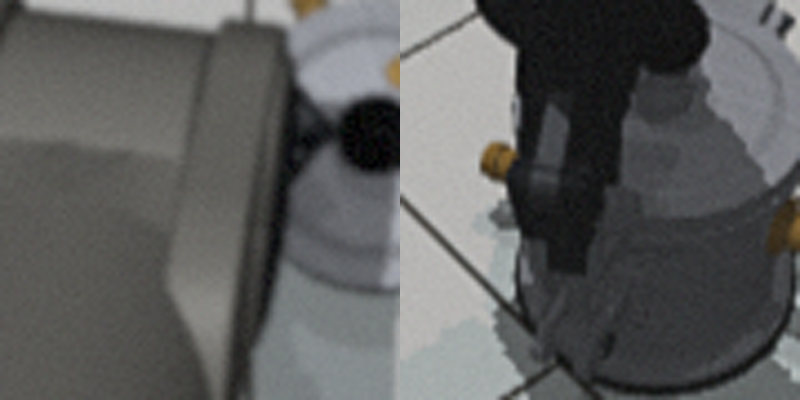

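The fingers straddle the nut in the scene crop (left picture, around 550,200); the nut itself is hidden. I close on it.

arm_command:
  rows:
    - {"fingers":-0.2,"x":0.001,"y":0.001,"z":-0.002,"ax":0,"ay":0,"az":0}
    - {"fingers":-1,"x":0,"y":0,"z":0,"ax":0,"ay":0,"az":0}
    - {"fingers":-1,"x":0,"y":0,"z":0,"ax":0,"ay":0,"az":0}
    - {"fingers":-1,"x":0,"y":0,"z":0,"ax":0,"ay":0,"az":0}
    - {"fingers":-1,"x":0,"y":0,"z":0,"ax":0,"ay":0,"az":0}
    - {"fingers":-1,"x":0,"y":0,"z":0,"ax":0,"ay":0,"az":0}

```text
clock: 2.95
tcp_pos: [0.4716, -0.1864, 0.1552]
orientation: [2.96, 1.048, 0.003]
contact_force: [-6.7, 4.6, 19.7]
grip_width: 0.0074
gripper_force: 57.2
```

```bash
python3 -c "
from h import *
go(.469,-.187,.150,-51);print(r.get_obs()['moment'])"
```

```text
t 2.95 tcp [ 0.4716 -0.1864  0.1552] yaw y -51.0 zaxis [ 0.002 -0.    -1.   ] j [ 0.5   0.34 -0.29  2.03  0.13  0.79 -0.76] w 0.0074 F [-6.7  4.6 19.7] gf 57.2
tool shift [-0.0024 -0.0012  0.0052] az 0.0
[ 1.19376624  1.28576187 -0.02310323]
```

arm_command:
  rows:
    - {"fingers":-0.5,"x":0,"y":0,"z":-0.002,"ax":0,"ay":0,"az":0}
    - {"fingers":-0.5,"x":0,"y":0.001,"z":-0.002,"ax":0,"ay":0,"az":0}
    - {"fingers":-0.5,"x":0,"y":0,"z":-0.001,"ax":0,"ay":0,"az":0}
    - {"fingers":-0.5,"x":0,"y":0,"z":0,"ax":0,"ay":0,"az":0}

```text
clock: 3.28
tcp_pos: [0.4714, -0.1884, 0.1578]
orientation: [2.961, 1.048, 0.001]
contact_force: [-0.1, -0.3, 0.1]
grip_width: 0.0212
gripper_force: 0.0
```

```bash
python3 -c "
from h import *
go(.469,-.187,.153,-51)"
```

```text
t 3.28 tcp [ 0.4714 -0.1884  0.1578] yaw y -51.02 zaxis [ 0.001 -0.    -1.   ] j [ 0.5   0.34 -0.29  2.02  0.13  0.8  -0.76] w 0.0212 F [-0.1 -0.3  0.1] gf 0.0
tool shift [-0.001  -0.0026  0.0048] az -0.02
```

arm_command:
  rows:
    - {"fingers":-1,"x":0,"y":0,"z":0,"ax":0,"ay":0,"az":0}
    - {"fingers":-1,"x":0,"y":0,"z":0,"ax":0,"ay":0,"az":0}
    - {"fingers":-1,"x":0,"y":0,"z":0,"ax":0,"ay":0,"az":0}
    - {"fingers":-1,"x":0,"y":0,"z":0,"ax":0,"ay":0,"az":0}

```text
clock: 3.62
tcp_pos: [0.4704, -0.1874, 0.1573]
orientation: [-2.96, -1.049, 0.002]
contact_force: [-3.5, 3.2, 6.5]
grip_width: 0.0073
gripper_force: 39.6
```

```bash
python3 -c "
from h import *
go(.469,-.187,.153,-51)"
```

```text
t 3.62 tcp [ 0.4704 -0.1874  0.1573] yaw y -50.99 zaxis [-0.002  0.001 -1.   ] j [ 0.5   0.34 -0.29  2.02  0.13  0.8  -0.76] w 0.0073 F [-3.5  3.2  6.5] gf 39.6
tool shift [-0.0009 -0.0012  0.0043] az 0.01
```

arm_command:
  rows:
    - {"fingers":-1,"x":0,"y":0,"z":0,"ax":0,"ay":0,"az":-6}
    - {"fingers":-1,"x":0,"y":0,"z":0,"ax":0,"ay":0,"az":-6}
    - {"fingers":-1,"x":0,"y":0,"z":-0.0002,"ax":0,"ay":0,"az":-6}
    - {"fingers":-1,"x":0,"y":0,"z":-0.0002,"ax":0,"ay":0,"az":-6}
    - {"fingers":-1,"x":0,"y":0,"z":-0.0002,"ax":0,"ay":0,"az":-6}
    - {"fingers":-1,"x":0,"y":0,"z":-0.0002,"ax":0,"ay":0,"az":-6}
    - {"fingers":-1,"x":0,"y":0,"z":-0.0002,"ax":0,"ay":0,"az":-6}
    - {"fingers":-1,"x":0,"y":0,"z":-0.0002,"ax":0,"ay":0,"az":-6}
    - {"fingers":-1,"x":0,"y":0,"z":-0.0002,"ax":0,"ay":0,"az":-6}
    - {"fingers":-1,"x":0,"y":0,"z":0,"ax":0,"ay":0,"az":-6}

```text
clock: 4.45
tcp_pos: [0.4706, -0.1874, 0.1587]
orientation: [-2.033, -2.393, 0.0]
contact_force: [-3.0, 2.5, 5.3]
grip_width: 0.0076
gripper_force: 39.5
```

```bash
python3 -c "
from h import *
go(.469,-.187,.153,9);print(r.get_obs()['moment'])"
```

```text
t 4.45 tcp [ 0.4706 -0.1874  0.1587] yaw y 9.29 zaxis [-0.001  0.001 -1.   ] j [ 0.68  0.36 -0.51  2.01  0.24  0.82  0.2 ] w 0.0076 F [-3.   2.5  5.3] gf 39.5
tool shift [ 0.0006 -0.0015  0.0057] az 0.29
[ 0.54951374  0.49772457 -0.06421581]
```

arm_command:
  rows:
    - {"fingers":-1,"x":0,"y":0,"z":-0.0002,"ax":0,"ay":0,"az":-6}
    - {"fingers":-1,"x":0,"y":0,"z":-0.0001,"ax":0,"ay":0,"az":-6}
    - {"fingers":-1,"x":0,"y":0,"z":-0.0001,"ax":0,"ay":0,"az":-6}
    - {"fingers":-1,"x":0,"y":0,"z":-0.0001,"ax":0,"ay":0,"az":-6}
    - {"fingers":-1,"x":0,"y":0,"z":-0.0001,"ax":0,"ay":0,"az":-6}
    - {"fingers":-1,"x":0,"y":0,"z":-0.0001,"ax":0,"ay":0,"az":-6}
    - {"fingers":-1,"x":0,"y":0,"z":-0.0001,"ax":0,"ay":0,"az":-6}
    - {"fingers":-1,"x":0,"y":0,"z":-0.0001,"ax":0,"ay":0,"az":-6}

```text
clock: 5.12
tcp_pos: [0.4708, -0.1873, 0.1597]
orientation: [-0.884, -3.013, -0.001]
contact_force: [-2.7, 2.2, 6.0]
grip_width: 0.0074
gripper_force: 39.6
```

arm_command:
  rows:
    - {"fingers":-1,"x":0,"y":0,"z":-0.0001,"ax":0,"ay":0,"az":-6}
    - {"fingers":-1,"x":0,"y":0,"z":-0.0001,"ax":0,"ay":0,"az":-6}
    - {"fingers":-1,"x":0,"y":0,"z":-0.0001,"ax":0,"ay":0,"az":-6}
    - {"fingers":-1,"x":0,"y":0,"z":-0.0001,"ax":0,"ay":0,"az":-6}
    - {"fingers":-1,"x":0,"y":0,"z":-0.0001,"ax":0,"ay":0,"az":-6}
    - {"fingers":-1,"x":0,"y":0,"z":-0.0001,"ax":0,"ay":0,"az":-6}
    - {"fingers":-1,"x":0,"y":0,"z":0,"ax":0,"ay":0,"az":-6}
    - {"fingers":-1,"x":0,"y":0,"z":0,"ax":0,"ay":0,"az":0}
    - {"fingers":-1,"x":0,"y":0,"z":0,"ax":0,"ay":0,"az":0}

```text
clock: 5.87
tcp_pos: [0.4708, -0.1871, 0.1605]
orientation: [0.248, -3.131, -0.002]
contact_force: [-3.5, 3.3, 9.1]
grip_width: 0.0075
gripper_force: 39.9
```

```bash
python3 -c "
from h import *
go(.469,-.187,.153,99);print(r.get_obs()['moment'])"
```

```text
t 5.87 tcp [ 0.4708 -0.1871  0.1605] yaw y 99.05 zaxis [-0.001  0.001 -1.   ] j [ 0.95  0.45 -0.86  1.99  0.43  0.89  1.59] w 0.0075 F [-3.5  3.3  9.1] gf 39.9
tool shift [0.0018 0.0004 0.0075] az 0.05
[0.80032304 0.89207896 0.09965688]
```

arm_command:
  rows:
    - {"fingers":-0.3,"x":0,"y":0,"z":0,"ax":0,"ay":0,"az":0}
    - {"fingers":-0.3,"x":0,"y":0,"z":0,"ax":0,"ay":0,"az":0}
    - {"fingers":-0.3,"x":0,"y":0,"z":-0.015,"ax":0,"ay":0,"az":0}
    - {"fingers":-0.3,"x":0,"y":0,"z":-0.015,"ax":0,"ay":0,"az":0}
    - {"fingers":-0.3,"x":0,"y":0,"z":0,"ax":0,"ay":0,"az":0}
    - {"fingers":-0.3,"x":0,"y":0,"z":0,"ax":0,"ay":0,"az":5}
    - {"fingers":-0.3,"x":0,"y":0,"z":0,"ax":0,"ay":0,"az":7}
    - {"fingers":-0.3,"x":0,"y":0,"z":0,"ax":0,"ay":0,"az":7}
    - {"fingers":-0.3,"x":0,"y":0,"z":0,"ax":0,"ay":0,"az":7}
    - {"fingers":-0.3,"x":0,"y":0,"z":0,"ax":0,"ay":0,"az":7}

```text
clock: 6.7
tcp_pos: [0.4708, -0.1883, 0.1895]
orientation: [-0.663, -3.07, 0.0]
contact_force: [0.8, -0.6, -0.3]
grip_width: 0.0303
gripper_force: 0.0
```

arm_command:
  rows:
    - {"fingers":-0.3,"x":0,"y":0,"z":0,"ax":0,"ay":0,"az":7}
    - {"fingers":-0.3,"x":0,"y":0,"z":0,"ax":0,"ay":0,"az":7}
    - {"fingers":-0.3,"x":0,"y":0,"z":0,"ax":0,"ay":0,"az":7}
    - {"fingers":-0.3,"x":0,"y":0,"z":0,"ax":0,"ay":0,"az":7}
    - {"fingers":-0.3,"x":0,"y":0,"z":0,"ax":0,"ay":0,"az":7}
    - {"fingers":-0.3,"x":0,"y":0,"z":0,"ax":0,"ay":0,"az":7}
    - {"fingers":-0.3,"x":0,"y":0,"z":0,"ax":0,"ay":0,"az":7}
    - {"fingers":-0.3,"x":0,"y":0,"z":0,"ax":0,"ay":0,"az":7}
    - {"fingers":-0.3,"x":0,"y":0,"z":0,"ax":0,"ay":0,"az":7}
    - {"fingers":-0.3,"x":0,"y":0,"z":0,"ax":0,"ay":0,"az":7}

```text
clock: 7.53
tcp_pos: [0.4708, -0.1883, 0.1895]
orientation: [-2.304, -2.135, 0.001]
contact_force: [-0.1, -0.0, -0.2]
grip_width: 0.0299
gripper_force: 0.0
```

arm_command:
  rows:
    - {"fingers":-0.3,"x":0,"y":0,"z":0,"ax":0,"ay":0,"az":7}
    - {"fingers":-0.3,"x":0,"y":0,"z":0,"ax":0,"ay":0,"az":7}
    - {"fingers":-0.3,"x":0,"y":0,"z":0,"ax":0,"ay":0,"az":7}
    - {"fingers":-0.3,"x":0,"y":0,"z":0,"ax":0,"ay":0,"az":7}
    - {"fingers":-0.3,"x":0,"y":0,"z":0,"ax":0,"ay":0,"az":7}
    - {"fingers":-0.3,"x":0,"y":0,"z":0,"ax":0,"ay":0,"az":7}
    - {"fingers":-0.3,"x":0,"y":0,"z":0,"ax":0,"ay":0,"az":7}
    - {"fingers":-0.3,"x":0,"y":0,"z":0,"ax":0,"ay":0,"az":7}
    - {"fingers":-0.3,"x":0,"y":0,"z":0,"ax":0,"ay":0,"az":7}
    - {"fingers":-0.3,"x":0,"y":0,"z":0,"ax":0,"ay":0,"az":7}

```text
clock: 8.37
tcp_pos: [0.4708, -0.1882, 0.1895]
orientation: [3.112, 0.428, -0.001]
contact_force: [-0.1, 0.2, -0.1]
grip_width: 0.0299
gripper_force: 0.0
```

arm_command:
  rows:
    - {"fingers":-0.3,"x":0,"y":0,"z":0,"ax":0,"ay":0,"az":7}
    - {"fingers":-0.3,"x":0,"y":0,"z":0,"ax":0,"ay":0,"az":0}
    - {"fingers":-0.3,"x":0,"y":0,"z":0,"ax":0,"ay":0,"az":0}
    - {"fingers":-0.3,"x":0,"y":0,"z":0,"ax":0,"ay":0,"az":0}

```text
clock: 8.7
tcp_pos: [0.471, -0.1881, 0.1899]
orientation: [3.131, 0.252, -0.001]
contact_force: [0.0, 1.0, -0.1]
grip_width: 0.03
gripper_force: 0.0
```

```bash
python3 - <<'E'
from h import *
go(.4700,-.187,.158,-81)
d=grab('scene','s2.png');P=cloud(d)
k=np.array([.502,-.26]);near=np.linalg.norm(P[...,:2]-k,axis=-1)
dd=np.linalg.norm(P[...,:2]-[.4695,-.187],axis=-1)
m=(P[...,2]>.132)&(P[...,2]<.158)&(dd<.035);q=P[m]
s=q[:,:2]-q[:,:2].mean(0);V=np.linalg.svd(s,full_matrices=False)[2]
print(len(q),q.mean(0),np.degrees(np.arctan2(V[0,1],V[0,0])),np.ptp(s@V[0]),q[:,2].max())
cv2.imwrite('pics/s2c.png',cv2.resize(d['frame'][200:320,250:410,::-1],(800,600),interpolation=cv2.INTER_CUBIC))
E
```

```text
t 8.7 tcp [ 0.471  -0.1881  0.1899] yaw y -80.79 zaxis [-0. -0. -1.] j [ 0.48  0.29 -0.26  2.    0.1   0.87 -1.24] w 0.03 F [ 0.   1.  -0.1] gf 0.0
tool shift [-0.0008 -0.0012  0.0319] az 0.21
192 [ 0.46311226 -0.18273937  0.14331191] -167.42964541369196 0.047119971295385296 0.15647493628486797
```

View pics/s2c.png

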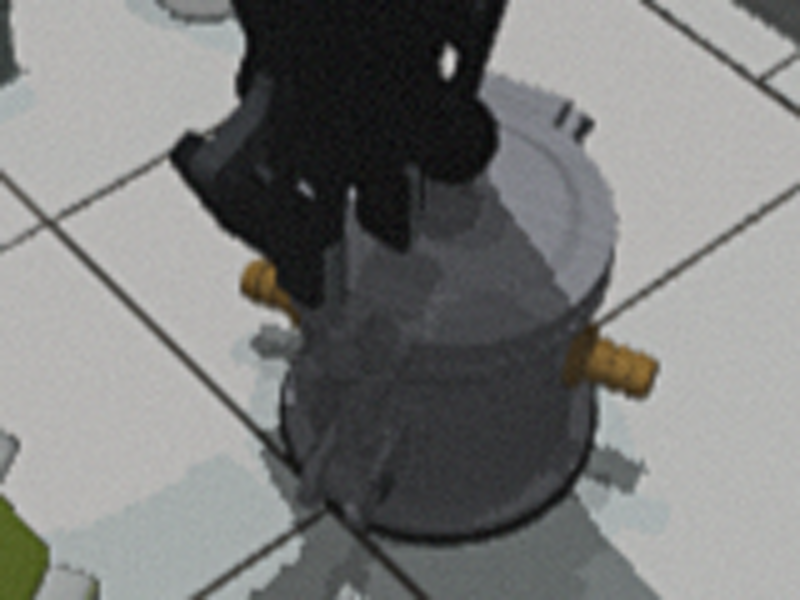

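The nut has turned with the tool: the wings now lie at about 10° in the world (visible at about 360,270), and the pot has not moved. I grip again and turn 105°.

arm_command:
  rows:
    - {"fingers":-0.3,"x":0,"y":-0.001,"z":0.015,"ax":0,"ay":0,"az":0}
    - {"fingers":-0.3,"x":0,"y":0,"z":0.015,"ax":0,"ay":0,"az":0}
    - {"fingers":-0.3,"x":0,"y":0,"z":0.002,"ax":0,"ay":0,"az":0}
    - {"fingers":-0.6,"x":0,"y":0,"z":0,"ax":0,"ay":0,"az":0}
    - {"fingers":-1,"x":0,"y":0,"z":0,"ax":0,"ay":0,"az":0}
    - {"fingers":-1,"x":0,"y":0,"z":0,"ax":0,"ay":0,"az":0}
    - {"fingers":-1,"x":0,"y":0,"z":0,"ax":0,"ay":0,"az":0}
    - {"fingers":-1,"x":0,"y":0,"z":0,"ax":0,"ay":0,"az":0}

```text
clock: 9.42
tcp_pos: [0.4712, -0.187, 0.159]
orientation: [3.132, 0.247, 0.001]
contact_force: [-2.6, 1.1, 4.3]
grip_width: 0.0075
gripper_force: 56.3
```

```bash
python3 -c "
from h import *
go(.4706,-.187,.158,-81)"
```

```text
t 9.42 tcp [ 0.4712 -0.187   0.159 ] yaw y -80.97 zaxis [ 0.001 -0.    -1.   ] j [ 0.47  0.33 -0.25  2.03  0.11  0.8  -1.27] w 0.0075 F [-2.6  1.1  4.3] gf 56.3
tool shift [-0.0006 -0.0001  0.001 ] az 0.03
```

arm_command:
  rows:
    - {"fingers":-1,"x":0,"y":0,"z":-0.0001,"ax":0,"ay":0,"az":-7}
    - {"fingers":-1,"x":0,"y":0,"z":-0.0001,"ax":0,"ay":0,"az":-7}
    - {"fingers":-1,"x":0,"y":0,"z":-0.0002,"ax":0,"ay":0,"az":-7}
    - {"fingers":-1,"x":0,"y":0,"z":-0.0002,"ax":0,"ay":0,"az":-7}
    - {"fingers":-1,"x":0,"y":0,"z":-0.0002,"ax":0,"ay":0,"az":-7}
    - {"fingers":-1,"x":0,"y":0,"z":-0.0002,"ax":0,"ay":0,"az":-7}
    - {"fingers":-1,"x":0,"y":0,"z":-0.0002,"ax":0,"ay":0,"az":-7}
    - {"fingers":-1,"x":0,"y":0,"z":-0.0002,"ax":0,"ay":0,"az":-7}

```text
clock: 10.08
tcp_pos: [0.4709, -0.1865, 0.1602]
orientation: [-2.644, -1.696, -0.0]
contact_force: [-3.2, 2.3, 4.6]
grip_width: 0.0074
gripper_force: 56.5
```

arm_command:
  rows:
    - {"fingers":-1,"x":0,"y":0,"z":-0.0002,"ax":0,"ay":0,"az":-7}
    - {"fingers":-1,"x":0,"y":0,"z":-0.0002,"ax":0,"ay":0,"az":-7}
    - {"fingers":-1,"x":0,"y":0,"z":-0.0002,"ax":0,"ay":0,"az":-7}
    - {"fingers":-1,"x":0,"y":0,"z":-0.0001,"ax":0,"ay":0,"az":-7}
    - {"fingers":-1,"x":0,"y":0,"z":-0.0001,"ax":0,"ay":0,"az":-7}
    - {"fingers":-1,"x":0,"y":0,"z":-0.0001,"ax":0,"ay":0,"az":-7}
    - {"fingers":-1,"x":0,"y":0,"z":0,"ax":0,"ay":0,"az":-7}
    - {"fingers":-1,"x":0,"y":0,"z":0,"ax":0,"ay":0,"az":0}
    - {"fingers":-1,"x":0,"y":0,"z":0,"ax":0,"ay":0,"az":0}

```text
clock: 10.83
tcp_pos: [0.4704, -0.1864, 0.1611]
orientation: [-1.709, -2.634, 0.0]
contact_force: [-6.2, 3.8, 8.7]
grip_width: 0.0075
gripper_force: 57.3
```

```bash
python3 -c "
from h import *
go(.4706,-.187,.158,24)
o=r.get_obs();M=R.from_rotvec(o['orientation']).as_matrix();print(M.round(3),o['moment'])"
```

```text
t 10.83 tcp [ 0.4704 -0.1864  0.1611] yaw y 24.06 zaxis [-0.001  0.001 -1.   ] j [ 0.78  0.38 -0.64  2.    0.3   0.85  0.4 ] w 0.0075 F [-6.2  3.8  8.7] gf 57.3
tool shift [-0.0007 -0.0001  0.0031] az 0.06
[[-0.408  0.913 -0.001]
 [ 0.913  0.408  0.001]
 [ 0.001 -0.001 -1.   ]] [0.85062185 1.11814479 0.11663454]
```

arm_command:
  rows:
    - {"fingers":-1,"x":0.0054,"y":0,"z":0.0001,"ax":0,"ay":-3,"az":0}
    - {"fingers":-1,"x":0.0054,"y":0,"z":0.0001,"ax":0,"ay":-3,"az":0}
    - {"fingers":-1,"x":0.0054,"y":0,"z":0.0001,"ax":0,"ay":-3,"az":0}
    - {"fingers":-1,"x":0.0054,"y":0,"z":0.0001,"ax":0,"ay":-3,"az":0}

```text
clock: 11.17
tcp_pos: [0.4621, -0.1675, 0.1591]
orientation: [1.612, 2.481, -0.171]
contact_force: [-4.0, 1.3, 3.4]
grip_width: 0.0072
gripper_force: 53.3
```

```bash
python3 -c "
from h import *
go(.4706,-.187,.161,24)"
```

```text
t 11.17 tcp [ 0.4621 -0.1675  0.1591] yaw y 23.96 zaxis [ 0.086 -0.193 -0.978] j [ 0.6   0.29 -0.57  2.14  0.54  0.72  0.08] w 0.0072 F [-4.   1.3  3.4] gf 53.3
tool shift [-0.0212 -0.0001  0.0026] az -0.04
```

Forces are low and the bolt is following the tool. Continuing to about 0.55 rad.

arm_command:
  rows:
    - {"fingers":-1,"x":0.0054,"y":0,"z":0.0001,"ax":0,"ay":-3,"az":0}
    - {"fingers":-1,"x":0.0054,"y":0,"z":0.0001,"ax":0,"ay":-3,"az":0}
    - {"fingers":-1,"x":0.0054,"y":0,"z":0.0001,"ax":0,"ay":-3,"az":0}
    - {"fingers":-1,"x":0.0054,"y":0,"z":0.0001,"ax":0,"ay":-3,"az":0}
    - {"fingers":-1,"x":0.0054,"y":0,"z":0.0001,"ax":0,"ay":-3,"az":0}
    - {"fingers":-1,"x":0.0054,"y":0,"z":0.0001,"ax":0,"ay":-3,"az":0}
    - {"fingers":-1,"x":0.0054,"y":0,"z":0.0001,"ax":0,"ay":-3,"az":0}

```text
clock: 11.75
tcp_pos: [0.4479, -0.1354, 0.1447]
orientation: [1.429, 2.2, -0.424]
contact_force: [-5.0, 0.6, 0.3]
grip_width: 0.0076
gripper_force: 52.8
```

```bash
python3 -c "
from h import *
go(.4706,-.187,.161,24)"
```

```text
t 11.75 tcp [ 0.4479 -0.1354  0.1447] yaw y 24.0 zaxis [ 0.224 -0.499 -0.837] j [ 0.22  0.29 -0.49  2.33  1.12  0.8  -0.74] w 0.0076 F [-5.   0.6  0.3] gf 52.8
tool shift [-0.0561 -0.0003  0.0172] az 0.0
```

arm_command:
  rows:
    - {"fingers":0,"x":0,"y":0,"z":0,"ax":0,"ay":0,"az":0}
    - {"fingers":0,"x":0,"y":0,"z":0,"ax":0,"ay":0,"az":0}
    - {"fingers":0,"x":0,"y":0,"z":-0.01,"ax":0,"ay":0,"az":0}
    - {"fingers":0,"x":0,"y":0,"z":-0.025,"ax":0,"ay":0,"az":0}
    - {"fingers":0,"x":0,"y":0,"z":-0.03,"ax":0,"ay":0,"az":0}
    - {"fingers":0,"x":0,"y":0,"z":-0.03,"ax":0,"ay":0,"az":0}
    - {"fingers":0,"x":0,"y":0,"z":0,"ax":0,"ay":0,"az":0}
    - {"fingers":0,"x":0,"y":0,"z":0,"ax":0,"ay":0,"az":0}

```text
clock: 12.42
tcp_pos: [0.4286, -0.0882, 0.226]
orientation: [1.431, 2.2, -0.418]
contact_force: [0.2, -0.3, 0.2]
grip_width: 0.0426
gripper_force: 0.0
```

```bash
python3 - <<'E'
from h import *
go(.502,-.260,.24,24)
d=grab('scene');e=grab('top')
cv2.imwrite('pics/s3c.png',np.hstack([cv2.resize(d['frame'][190:370,240:420,::-1],(400,400),interpolation=cv2.INTER_CUBIC),cv2.resize(e['frame'][180:330,230:380,::-1],(400,400))]))
E
```

```text
t 12.42 tcp [ 0.4286 -0.0882  0.226 ] yaw y 24.0 zaxis [ 0.226 -0.496 -0.838] j [ 0.21  0.1  -0.58  2.29  0.83  0.92 -0.52] w 0.0426 F [ 0.2 -0.3  0.2] gf 0.0
tool shift [-0.1642 -0.0028  0.0901] az -0.0
```

View pics/s3c.png

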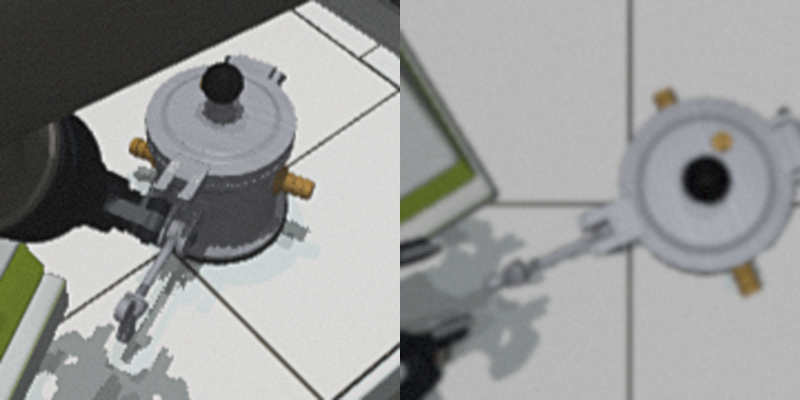

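The eyebolt is down in front of the pot (scene crop 130,310) and the slot is free. Next is the knob, with the tool kept leaning forward so it can turn with the cover.

```bash
python3 - <<'E'
from h import *
go(.486,-.225,.219,24)
# vials near path check + knob again from both frames
for n in('top','scene'):
    d=grab(n);P=cloud(d);g=d['frame']
    m=(g.max(-1)<60)&(P[...,2]>.146)&(P[...,2]<.185)&(np.linalg.norm(P[...,:2]-[.502,-.26],axis=-1)<.03)
    q=P[m]
    from scipy.optimize import least_squares
    print(n,least_squares(lambda c:np.linalg.norm(q-c,axis=1)-.017,[.502,-.26,.16],loss='soft_l1',f_scale=.002).x.round(4),len(q))
E
```

```text
t 12.52 tcp [ 0.4271 -0.0894  0.2239] yaw y 23.9 zaxis [ 0.221 -0.498 -0.839] j [ 0.21  0.11 -0.57  2.29  0.84  0.92 -0.52] w 0.0427 F [ 0.4 -0.2 -0.2] gf 0.0
tool shift [-0.1213 -0.0011  0.0846] az -0.1
top [ 0.5018 -0.261   0.1611] 217
scene [ 0.5032 -0.2583  0.1597] 269
```

arm_command:
  rows:
    - {"fingers":0.5,"x":-0.0202,"y":0,"z":0.0142,"ax":0,"ay":0,"az":0}
    - {"fingers":0.5,"x":-0.0202,"y":0,"z":0.0142,"ax":0,"ay":0,"az":0}
    - {"fingers":0.5,"x":-0.0202,"y":0,"z":0.0142,"ax":0,"ay":0,"az":0}
    - {"fingers":0.5,"x":-0.0202,"y":0,"z":0.0142,"ax":0,"ay":0,"az":0}
    - {"fingers":0.5,"x":-0.0202,"y":0,"z":0.0142,"ax":0,"ay":0,"az":0}
    - {"fingers":0.5,"x":-0.0202,"y":-0.001,"z":0.0142,"ax":0,"ay":0,"az":0}
    - {"fingers":0.5,"x":0,"y":0,"z":0,"ax":0,"ay":0,"az":0}
    - {"fingers":0.5,"x":0,"y":0,"z":0,"ax":0,"ay":0,"az":0}
  grip_force: 25

```text
clock: 13.28
tcp_pos: [0.4855, -0.2257, 0.2171]
orientation: [1.435, 2.203, -0.426]
contact_force: [-0.8, 0.2, -0.7]
grip_width: 0.0637
gripper_force: 0.0
```

```bash
python3 -c "
from h import *
go(.5025,-.260,.1605,24)"
```

```text
t 13.28 tcp [ 0.4855 -0.2257  0.2171] yaw y 23.8 zaxis [ 0.218 -0.498 -0.84 ] j [ 0.4   0.21 -0.41  2.19  0.96  0.76 -0.3 ] w 0.0637 F [-0.8  0.2 -0.7] gf 0.0
tool shift [-0.0014  0.0019  0.0683] az -0.2
```

arm_command:
  rows:
    - {"fingers":0.4,"x":-0.001,"y":0.002,"z":0.025,"ax":0,"ay":0,"az":0}
    - {"fingers":0.4,"x":0,"y":0,"z":0.025,"ax":0,"ay":0,"az":0}
    - {"fingers":0.4,"x":0,"y":0,"z":0.016,"ax":0,"ay":0,"az":0}
    - {"fingers":0.4,"x":0,"y":0,"z":0,"ax":0,"ay":0,"az":0}
    - {"fingers":-1,"x":0,"y":0,"z":0,"ax":0,"ay":0,"az":0}
    - {"fingers":-1,"x":0,"y":0,"z":0,"ax":0,"ay":0,"az":0}
    - {"fingers":-1,"x":0,"y":0,"z":0,"ax":0,"ay":0,"az":0}
    - {"fingers":-1,"x":0,"y":0,"z":0,"ax":0,"ay":0,"az":0}

```text
clock: 13.95
tcp_pos: [0.5011, -0.2568, 0.164]
orientation: [1.432, 2.203, -0.427]
contact_force: [-4.4, -0.3, 0.1]
grip_width: 0.0323
gripper_force: 24.7
```

```bash
python3 - <<'E'
from h import *
go(.5025,-.260,.1605,24)
# row plan: rotate about hinge axis
o=r.get_obs();M=R.from_rotvec(o['orientation']).as_matrix();p=o['tcp_pos']
f=np.array([-.407,.913,0]);h=np.array([.502,-.260,.112])-.072*f
ax=np.cross(f,[0,0,1]);ax/=np.linalg.norm(ax)  # front rises: f->z
S=R.from_rotvec(ax*np.radians(5)).as_matrix()
print('r',np.linalg.norm(p-h),(M.T@(S@(p-h)-(p-h))).round(5),np.degrees(R.from_matrix(M.T@S@M).as_rotvec()).round(2))
E
```

```text
t 13.95 tcp [ 0.5011 -0.2568  0.164 ] yaw y 23.91 zaxis [ 0.219 -0.499 -0.839] j [ 0.4   0.33 -0.35  2.19  1.13  0.69 -0.43] w 0.0323 F [-4.4 -0.3  0.1] gf 24.7
tool shift [-0.001   0.      0.0049] az -0.09
r 0.09153988341998291 [-7.51e-03 -1.00e-05 -2.71e-03] [ 0.    5.   -0.02]
```

arm_command:
  rows:
    - {"fingers":-1,"x":-0.0075,"y":0,"z":-0.0027,"ax":0,"ay":5,"az":0}
    - {"fingers":-1,"x":-0.0075,"y":0,"z":-0.0027,"ax":0,"ay":5,"az":0}
    - {"fingers":-1,"x":-0.0075,"y":0,"z":-0.0027,"ax":0,"ay":5,"az":0}
    - {"fingers":-1,"x":-0.0075,"y":0,"z":-0.0027,"ax":0,"ay":5,"az":0}

```text
clock: 14.28
tcp_pos: [0.5087, -0.2741, 0.1851]
orientation: [1.594, 2.457, -0.207]
contact_force: [-4.8, -7.0, -10.1]
grip_width: 0.032
gripper_force: 26.2
```

```bash
cat >>h.py <<'E'
def cov():
    go(.5,-.26,.16,24)
    p=r.get_obs()['tcp_pos'];f=np.array([-.407,.913,0]);h=np.array([.502,-.260,.112])-.072*f
    a,b=(p-h)@f,(p-h)[2];print('r',np.hypot(a,b),'phi',np.arctan2(b,a)-.588-.03)
E
python3 -c "
from h import *
cov()"
```

```text
t 14.28 tcp [ 0.5087 -0.2741  0.1851] yaw y 24.0 zaxis [ 0.095 -0.227 -0.969] j [ 0.68  0.36 -0.47  1.97  0.53  0.77  0.29] w 0.032 F [ -4.8  -7.  -10.1] gf 26.2
tool shift [ 0.0222 -0.0021  0.0203] az 0.0
r 0.09228713691213822 phi 0.29675090675213533
```

arm_command:
  rows:
    - {"fingers":-1,"x":-0.0075,"y":0,"z":-0.0027,"ax":0,"ay":5,"az":0}
    - {"fingers":-1,"x":-0.0075,"y":0,"z":-0.0027,"ax":0,"ay":5,"az":0}
    - {"fingers":-1,"x":-0.0075,"y":0,"z":-0.0027,"ax":0,"ay":5,"az":0}
    - {"fingers":-1,"x":-0.0075,"y":0,"z":-0.0027,"ax":0,"ay":5,"az":0}
    - {"fingers":-1,"x":-0.0075,"y":0,"z":-0.0027,"ax":0,"ay":5,"az":0}

```text
clock: 14.7
tcp_pos: [0.5237, -0.3082, 0.2025]
orientation: [-1.623, -2.498, -0.146]
contact_force: [-6.0, 0.2, -2.7]
grip_width: 0.0325
gripper_force: 26.7
```

```bash
python3 -c "
from h import *
cov()"
```

```text
t 14.7 tcp [ 0.5237 -0.3082  0.2025] yaw y 23.99 zaxis [-0.08   0.168 -0.983] j [ 0.88  0.56 -0.56  1.62  0.17  1.18  0.71] w 0.0325 F [-6.   0.2 -2.7] gf 26.7
tool shift [ 0.0448 -0.0018  0.0518] az -0.01
r 0.09251555054475542 phi 0.7446484268385557
```

arm_command:
  rows:
    - {"fingers":-1,"x":-0.0075,"y":0,"z":-0.0027,"ax":0,"ay":5,"az":0}
    - {"fingers":-1,"x":-0.0075,"y":0,"z":-0.0027,"ax":0,"ay":5,"az":0}
    - {"fingers":-1,"x":-0.0075,"y":0,"z":-0.0027,"ax":0,"ay":5,"az":0}
    - {"fingers":-1,"x":-0.0075,"y":0,"z":-0.0027,"ax":0,"ay":5,"az":0}
    - {"fingers":-1,"x":-0.0075,"y":0,"z":-0.0027,"ax":0,"ay":5,"az":0}
    - {"fingers":-1,"x":0,"y":0,"z":0,"ax":0,"ay":0,"az":0}

```text
clock: 15.2
tcp_pos: [0.5411, -0.348, 0.1989]
orientation: [-1.414, -2.16, -0.451]
contact_force: [-3.4, -4.7, -1.6]
grip_width: 0.0325
gripper_force: 27.9
```

```bash
python3 -c "
from h import *
cov()"
```

```text
t 15.2 tcp [ 0.5411 -0.348   0.1989] yaw y 23.66 zaxis [-0.237  0.533 -0.812] j [ 0.92  0.84 -0.56  1.25  0.01  1.62  0.83] w 0.0325 F [-3.4 -4.7 -1.6] gf 27.9
tool shift [ 0.0561 -0.0022  0.0883] az -0.34
r 0.09027066024335165 phi 1.2255514817229163
```

arm_command:
  rows:
    - {"fingers":0.6,"x":0,"y":0,"z":0,"ax":0,"ay":0,"az":0}
    - {"fingers":0.6,"x":0,"y":0,"z":0,"ax":0,"ay":0,"az":0}
    - {"fingers":0.6,"x":0,"y":0,"z":0,"ax":0,"ay":0,"az":0}
    - {"fingers":0.6,"x":0,"y":0,"z":-0.015,"ax":0,"ay":0,"az":0}
    - {"fingers":0.6,"x":0,"y":0,"z":-0.025,"ax":0,"ay":0,"az":0}
    - {"fingers":0.6,"x":0,"y":0,"z":-0.025,"ax":0,"ay":0,"az":0}
    - {"fingers":0.6,"x":0,"y":0,"z":-0.025,"ax":0,"ay":0,"az":0}
    - {"fingers":0.6,"x":0,"y":0,"z":0,"ax":0,"ay":0,"az":0}
    - {"fingers":0.6,"x":0,"y":0,"z":0,"ax":0,"ay":0,"az":0}

```text
clock: 15.95
tcp_pos: [0.5636, -0.392, 0.2756]
orientation: [-1.413, -2.171, -0.447]
contact_force: [0.7, -0.1, -1.0]
grip_width: 0.0682
gripper_force: 0.0
```

```bash
python3 - <<'E'
from h import *
cov()
d=grab('scene');e=grab('top');P=cloud(d)
f=np.array([-.407,.913,0]);h=np.array([.502,-.260,.112])-.072*f
cv2.imwrite('pics/s4.png',np.hstack([cv2.resize(d['frame'][170:370,230:430,::-1],(400,400)),cv2.resize(e['frame'][130:350,230:450,::-1],(400,400))]))
E
```

```text
t 15.95 tcp [ 0.5636 -0.392   0.2756] yaw y 23.92 zaxis [-0.235  0.526 -0.817] j [ 0.9   0.85 -0.55  1.03  0.01  1.82  0.83] w 0.0682 F [ 0.7 -0.1 -1. ] gf 0.0
tool shift [ 0.0531 -0.0044  0.1789] az -0.08
r 0.1794265533421966 phi 1.3758122773809645
```

View pics/s4.png

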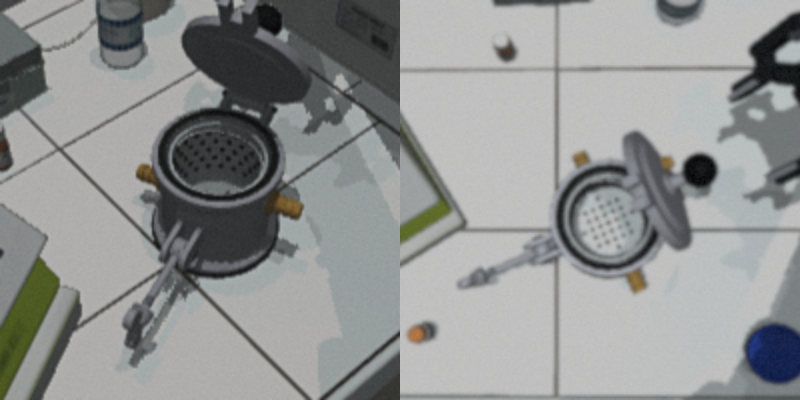

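The cover stands open with the knob at (700,170) in the top crop. The eyebolt is down and the bystanders have not moved. I check the angle, then hand in.

```bash
python3 - <<'E'
from h import *
f=np.array([-.407,.913,0]);h=np.array([.502,-.260,.112])-.072*f
e=grab('top');P=cloud(e);g=e['frame']
u0,v0=230+int(300*220/400),130+int(170*220/400)
m=np.zeros(g.shape[:2],bool);m[v0-10:v0+11,u0-10:u0+11]=1
m&=(g.max(-1)<60)&(P[...,2]>.15)
q=P[m];from scipy.optimize import least_squares
k=least_squares(lambda c:np.linalg.norm(q-c,axis=1)-.017,q.mean(0)-[0,0,.012],loss='soft_l1',f_scale=.002).x
phi=np.arctan2((k-h)[2],(k-h)@f)-.588;print(k,np.linalg.norm(k-h),phi)
if phi>1.08: print(r.hand_in())
E
```

```text
[ 0.5398904  -0.34744735  0.1966753 ] 0.08783515769377606 1.251507479956925
the job is handed in; nothing more can be done
None
```

The job is handed in: the wing nut is backed off by about 4.7 rad, the eyebolt lies down in front of the pot, the cover stands open by itself at about 1.25 rad (72°), and the cup and vials look undisturbed in the last pictures.

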